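# Bring the next lamp into a slide projector's beam

### The arm

A 7-joint arm with a two-finger parallel gripper is mounted at the origin on the work surface. World frame = base frame: x ahead of the robot, y to its left, z up, the work surface at z = 0. Lengths are in mm, angles in rad, forces in N, time in s.
With the tool pointing down it reaches from about 425 to 1025 mm from the base axis. Payload 3.6 kg.
Tool frame: the origin (TCP) lies on the centre line of the jaws, within the pads' length; the fingertips stand 22 mm ahead of it and the grasp point (between the pads) lies 3 mm ahead of it; z points along the fingers, y is the line along which they close (so a half turn about z gives the same grasp; the last joint's range is limited). The gripper opens to 85 mm and grips with 20 to 120 N. Pads are 22 mm wide; open, the fingers measure 114 mm over their backs; the gripper's body (76 mm by 85 mm) begins 54 mm behind the grasp point. The pads swing forward as they close: fully open they stand 13 mm farther back than shut.
Start: joints at [-1.329, 0.591, 0.048, 1.609, -0.033, 0.943, -0.034], TCP at [238.216, 684.75, 253.302] pointing down, gripper open.
Joint ranges: [-2.69, 2.69], [-0.47, 2.24], [-1.27, 1.36], [0.19, 2.51], [-1.53, 4.68], [0.08, 2.07], [-3.09, 3.09]. Speed limits (rad/s): [2.57, 2.57, 3.14, 3.14, 3.14, 3.14, 3.14].

### API

Orientations are given as a unit quaternion [x, y, z, w].
In Python, from plant import manip gives the robot as it stands. Calls block until the motion is done:
- manip.move_to(position, orientation): joint-space move of the TCP to a pose.
- manip.line_to(position, rotation=None, velocity=150, stop_force=None): straight line of the TCP; rotation=None keeps the orientation; velocity is the mean speed in mm/s. With stop_force (N) it stops when the force on the tool has changed by that much, and returns True; else False.
- manip.movej(angles): joint-space move.
- manip.grip(opening): finger opening in mm; the grip force is fixed at half the most; returns when the fingers have stopped.
- manip.sleep(seconds).
- manip.ik(position, orientation): joint angles nearest the present ones, or None.
- manip.get_image(name): name is "side" or "top" or "wrist"; returns the picture (420x560x3 uint8, red, green, blue); there is no depth.
- manip.calibration(name): a dict with "K" (3x3 intrinsics, pixels), "D" ([k1, k2, p1, p2, k3] as OpenCV has them; the pictures are not rectified), "extrinsics" (4x4, takes a point from camera to world coordinates). Camera axes: x right, y up, looking along -z (the intrinsics and any distortion apply to the point x, -y, -z); pixel columns grow to the right and rows downward; lengths in mm; the calibration is good to about 2 mm. A picture is of the moment at which its call begins: read the wrist's pose just before it. calibration takes no time and is no camera call; for the wrist camera it gives the pose at the moment of the call.
A pose or a line that the arm cannot do raises manip.MotionError and nothing moves.
- manip.job_done(): hands the job in; it is judged then, once.
Trained networks look in the newest picture that a camera, given by its name, has taken for a name from the list of things; names that differ only in an ending like _2 or _b are one class to them, and where a whole thing is asked for, a point or a joint stands for the part that bears it (a point fixed in the world has none). Each returns a list of dicts, best first, with "confidence" (0 to 1); they miss things now and then, are a little off and sometimes report something else, mostly with a low value. They report only what shows in the picture. A call takes as long as a camera call.
- manip.trace(camera, name): "pixels" (420x560 bool, what is visible of it) and "box" ([left, top, right, bottom] in pixels, round what is visible of it).
Readings, each from a call of its own:
- manip.get_time_s(): time.
- manip.get_q(): joint angles.
- manip.get_qd(): joint speeds.
- manip.get_joint_torque(): joint torques, N m.
- manip.get_ee_pos(): TCP position.
- manip.get_ee_rot(): TCP orientation.
- manip.get_wrist_force(): force on the tool from outside, world axes, zero at the start.
- manip.get_ft_torque(): the same for the moment, N m.
- manip.get_gripper_width(): finger opening in mm.
- manip.get_gripper_force(): force on a finger pad.
Only numpy, scipy, OpenCV 4.12 (cv2) and the standard library are available. Lean on these libraries where they do the work, as an engineer would, in place of code of your own. Each camera call takes 0.05 s, during which the arm holds its last target. There are 200 camera calls.

### The job

The lamp in the beam has burnt out: lower the projector's bottom-hinged lamp door all the way, keeping hold so that it does not drop, and turn the lamp turret inside by exactly one click, anticlockwise seen from above, to bring the next lamp into the beam. Then swing the door up again until its catch clicks and it stays fully shut. Push the turret by its lugs, not by the glass lamps, and leave the other things on the bench where they are.

Things in the scene. Friction and masses are not known exactly. Their poses are not given: they have to be found in the camera images.
- projector: Beige slide projector, fixed to the bench, 220 mm deep (x), 340 wide (y), 150 high; origin on the bench under its middle, z up. Its front (door side, towards the robot) is the plane x = -100 mm; +x points to the chrome lens at the rear (to x = 170 mm). Lamp bay behind the door: floor 50 mm above the bench, y from -80 to 80 mm, x from -100 to 40 mm.
- bay_mouth (a point): Middle of the bay's front opening, in the front plane 100 mm above the bench, axes as the projector's. Steel wires 22 mm apart guard the bay's top (147 to 152 mm above the bench), so the hand cannot enter from above. With the door down the front is open from 50 to 146 mm: a tool tilted about 45 degrees reaches in under the guard's front wire, 4 mm behind the front plane.
- door (a joint): Lamp door angle, rad: 0 = shut (upright, at its stop), grows as its top comes down towards the robot, 1.35 = fully down (stop, nearly level). A sprung catch holds it shut: about 5 to 10 N at the tab frees it or clicks it in, over roughly the last 0.2 rad; short of the click it is pushed out again. Once free it falls open by its weight (0.2 to 0.33 kg) unless held.
- door_tab (a point): Grasp point on the tab of the door's top edge, 124 mm from the hinge. Door panel 156 mm wide, 8 thick, ending 100 mm from the hinge; the tab, 26 mm wide (y), 8 thick, goes on in its plane to 135 mm. Axes: z along the panel away from the hinge, x normal (into the bay when shut), y along the hinge. Height 174 mm shut, 77 down. Pinched across its width it turns between the pads.
- door_hinge (a point): Middle of the door's hinge line, which runs along the projector's y, 50 mm above the bench, 4 mm before the front plane; it does not move.
- turret (a joint): Lamp turret angle, rad, 0 at its present station, grows anticlockwise seen from above. A ball detent gives stations 1.257 rad (72 degrees) apart. Pushing a lug takes about 5 N; before half way (0.63 rad) it springs back, past it it jumps on to the next station, where the gap behind the pushed lug is centred 36 degrees past the front (a finger left short of there blocks the following lug).
- turret_axis (a point): Point on the turret's upright axis, 100 mm above the bench, 75 mm behind the front plane, y = 0. The turret: aluminium disc, radius 37 mm, its top 63 mm above the bench, with five upright radial lugs 72 degrees apart, 7 mm thick, from radius 32 to 58 mm, 58 to 100 mm above the bench. In a station one lug points straight to the front (-x).
- turret_lug (a point): Top outer edge of the lug that at the start points straight to the front, at radius 58 mm, 100 mm above the bench; it turns with the turret. Anticlockwise moves it towards the projector's -y.
- lamps: The five frosted white lamps standing upright on the turret half way between the lugs at radius 22 mm, 14 mm thick, 63 to 108 mm above the bench; the one farthest from the door is in the beam. Origin on the turret's axis 50 mm above the bench. Glass: do not press on it.
- lens_barrel: Bystander, loose: chrome lens barrel standing, 60 mm diameter, 80 mm high, origin under its centre.
- lens_cap: Bystander, loose: black disc, 60 mm diameter, 12 mm high, origin under its centre.
- spare_bulb: Bystander, loose: frosted halogen bulb lying, about 65 mm long, 16 mm high, origin under its ceramic base.
- slide_mount_a: Bystander, loose: grey slide mount, 50 x 50 x 4 mm, lying on the projector's roof behind the bay to the +y side; origin under its centre.
- slide_mount_b: Bystander, loose: grey slide mount, 50 x 50 x 4 mm, on the bench; origin under its centre.
- screwdriver: Bystander, loose: red-handled steel screwdriver lying along its x axis.
- blower: Bystander, loose: black rubber dust blower standing, 56 mm diameter, 110 mm high, origin under its centre.

How it is judged:
By the outcome, as a careful person would: the job done as asked, in the order asked, and still so for the second after the job is handed in, with the robot touching nothing.
It also fails if it takes over 72 s, if anything falls off the work surface, if the arm or the gripper's body presses on something with over 40 N, if the wrist force passes 120 N, or if a joint passes its speed limit or range.

## Working session

There is one attempt and no reset: what is moved stays moved. The work goes in short steps, each a Python script; the robot and the scene stay as the last script left them, time stands still between calls to the robot, and variables do not carry over. Pictures are saved under pics/ and viewed, at most 10 in all, crops included, and the job is handed in when it is done.

```bash
ls; mkdir -p pics; python3 - <<'E'
from plant import manip
import cv2,numpy as np
for c in ["side","top","wrist"]:
    im=manip.get_image(c); cv2.imwrite(f"pics/{c}0.png",im[:,:,::-1])
    k=manip.calibration(c); print(c,np.round(k["K"],1).tolist(),k["D"],np.round(k["extrinsics"],3).tolist())
    if c!="wrist":
        for n in ["projector","door","turret","lens_barrel","lens_cap","spare_bulb","slide_mount_a","screwdriver","blower","door_tab","lamps"]:
            print(n,[(np.round(d["box"]).tolist(),round(d["confidence"],2)) for d in manip.trace(c,n)][:3])
print(manip.get_time_s())
E
```

```text
pics
side [[421.7, 0.0, 284.1], [0.0, 421.7, 213.6], [0.0, 0.0, 1.0]] [-0.13418187  0.          0.          0.          0.        ] [[0.74, 0.397, -0.543, 20.256], [-0.672, 0.423, -0.608, -653.33], [-0.012, 0.815, 0.58, 751.014], [0.0, 0.0, 0.0, 1.0]]
projector [([270.0, 166.0, 421.0, 283.0], 0.98)]
door [([298.0, 207.0, 353.0, 262.0], 0.65)]
turret [([329.0, 213.0, 353.0, 224.0], 0.68)]
lens_barrel [([251.0, 218.0, 274.0, 260.0], 0.56)]
lens_cap [([355.0, 287.0, 380.0, 306.0], 0.6), ([372.0, 370.0, 458.0, 404.0], 0.53), ([300.0, 167.0, 327.0, 184.0], 0.3)]
spare_bulb [([146.0, 204.0, 160.0, 212.0], 0.57)]
slide_mount_a [([302.0, 167.0, 326.0, 184.0], 0.73), ([184.0, 176.0, 198.0, 186.0], 0.62)]
screwdriver [([369.0, 372.0, 461.0, 406.0], 0.6)]
blower [([296.0, 204.0, 350.0, 262.0], 0.68), ([251.0, 222.0, 275.0, 261.0], 0.2)]
door_tab [([292.0, 201.0, 350.0, 264.0], 0.81)]
lamps [([326.0, 211.0, 344.0, 221.0], 0.61), ([295.0, 206.0, 353.0, 260.0], 0.36), ([272.0, 165.0, 420.0, 284.0], 0.19)]
top [[413.8, 0.0, 280.4], [0.0, 413.8, 219.0], [0.0, 0.0, 1.0]] [-0.03692629  0.          0. 
[... 265 characters left out ...]
163.0, 330.0, 195.0], 0.89)]
lens_barrel [([259.0, 222.0, 282.0, 242.0], 0.82)]
lens_cap [([360.0, 203.0, 378.0, 222.0], 0.76)]
spare_bulb [([425.0, 206.0, 450.0, 220.0], 0.31)]
slide_mount_a [([256.0, 147.0, 272.0, 164.0], 0.86), ([112.0, 211.0, 131.0, 227.0], 0.75), ([292.0, 165.0, 329.0, 197.0], 0.72)]
screwdriver [([432.0, 222.0, 462.0, 283.0], 0.6)]
blower [([428.0, 206.0, 449.0, 223.0], 0.65)]
door_tab [([293.0, 191.0, 349.0, 213.0], 0.74)]
lamps []
wrist [[322.8, 0.0, 281.4], [0.0, 322.8, 211.3], [0.0, 0.0, 1.0]] [-0.05467  0.       0.       0.       0.     ] [[0.329, -0.912, -0.244, 175.634], [0.944, 0.317, 0.086, 707.371], [-0.001, -0.259, 0.966, 374.059], [0.0, 0.0, 0.0, 1.0]]
1.25
```

```bash
python3 - <<'E'
import cv2
a=cv2.imread("pics/top0.png")[90:300,220:480]; b=cv2.imread("pics/side0.png")[140:300,230:440]
cv2.imwrite("pics/topc.png",cv2.resize(a,None,fx=2.85,fy=2.85,interpolation=cv2.INTER_CUBIC))
cv2.imwrite("pics/sidec.png",cv2.resize(b,None,fx=3.7,fy=3.7,interpolation=cv2.INTER_CUBIC))
E
```

```text
(no output)
```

View pics/topc.png

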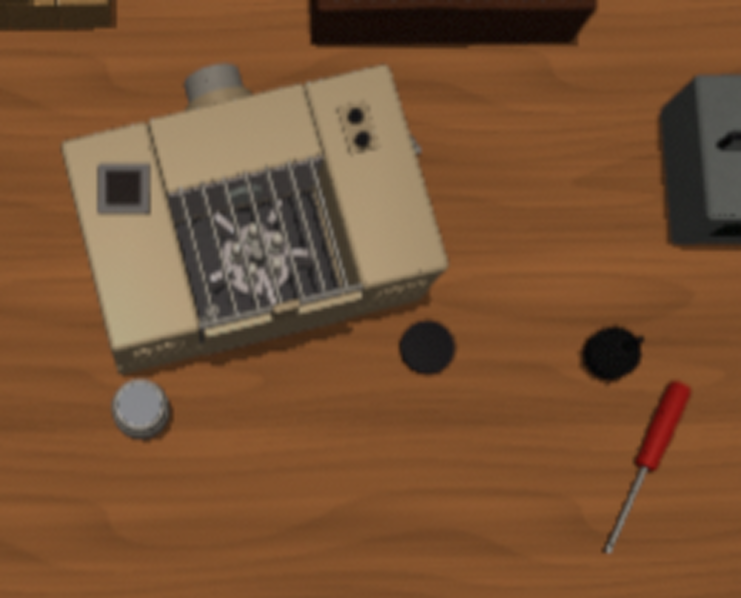

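View pics/sidec.png

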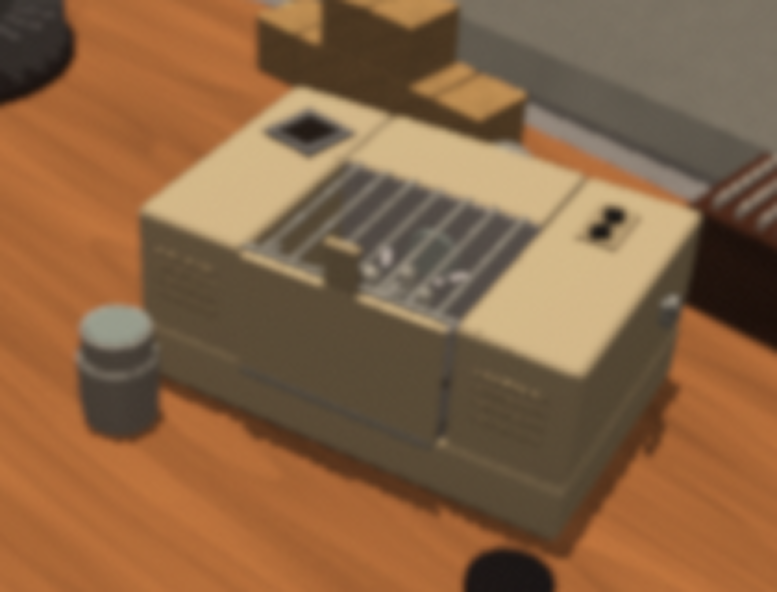

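```bash
cat > h.py <<'E'
import numpy as np, cv2
from scipy.spatial.transform import Rotation as R
from plant import manip
def proj(P,k):
    T=np.linalg.inv(k["extrinsics"]); P=np.atleast_2d(P)@T[:3,:3].T+T[:3,3]
    P=P*[1,-1,-1]
    return cv2.projectPoints(P.reshape(-1,1,3),np.zeros(3),np.zeros(3),np.array(k["K"]),np.array(k["D"],float))[0].reshape(-1,2)
def w(pose,P):
    x,y,a=pose; P=np.atleast_2d(P).astype(float)
    return P@R.from_euler("z",a).as_matrix().T+[x,y,0]
E
python3 - <<'E'
from h import *
from scipy.optimize import least_squares
kt,ks=manip.calibration("top"),manip.calibration("side")
tp=np.array([[63,144],[388,66],[445,268],[115,352]])/2.85+[220,90]
sp=np.array([[300,87],[700,212],[580,377],[142,212]])/3.7+[230,140]
def corners(f,r): return np.array([[r,170,150],[r,-170,150],[f,-170,150],[f,170,150]])
def res(v,sep=0):
    P=w(v[:3],corners(-100,v[3]))
    a=(proj(P,kt)-tp).ravel();b=(proj(P,ks)-sp).ravel()
    return a if sep==1 else b if sep==2 else np.r_[a,b]
for s in (0,1,2):
    o=least_squares(res,[600,0,0.2,115],args=(s,)); print(s,np.round(o.x,3),np.round(o.fun,1))
E
```

```text
0 [ 7.39478e+02 -7.50400e+01  2.32000e-01  1.15636e+02] [-0.7 -0.3  1.3 -0.3  2.5  0.  -1.2 -0.3 -1.6 -0.7  0.8  0.4  0.9 -0.6
 -2.1 -1.4]
1 [ 7.39392e+02 -7.36720e+01  2.37000e-01  1.14683e+02] [-1.3  0.3  0.7 -0.2  2.1 -0.2 -1.5 -0. ]
2 [ 7.39086e+02 -7.65600e+01  2.26000e-01  1.16454e+02] [-0.7 -0.7  1.4  0.8  0.9 -0.1 -1.8 -1.3]
```

```bash
cat >> h.py <<'E'
POSE=(739.4,-75.2,0.232)
def rot(tilt,flip,pose=None):
    """tool z in local xz plane, tilt rad below: 0=straight down, towards +x; tool y along local +-y"""
    a=(pose or POSE)[2]; z=np.array([np.sin(tilt),0,-np.cos(tilt)]); y=np.array([0,flip,0.]); x=np.cross(y,z)
    return R.from_euler("z",a)*R.from_matrix(np.c_[x,y,z])
def tcp(P,tilt,ahead=3): # TCP world pos such that the point `ahead` mm along tool is at local P
    z=np.array([np.sin(tilt),0,-np.cos(tilt)])
    return w(POSE,np.array(P,float)-ahead*z)[0]
def door(th,r=124): return np.array([-104-r*np.sin(th),0,50+r*np.cos(th)])
E
python3 - <<'E'
from h import *
k=manip.calibration("wrist"); Rt=R.from_quat(manip.get_ee_rot()).as_matrix()
print("cam in tool",Rt.T@(np.array(k["extrinsics"])[:3,3]-manip.get_ee_pos()), "view",Rt.T@np.array(k["extrinsics"])[:3,2])
for f in (1,-1):
  print("flip",f,"tool x local:",(R.from_euler("z",-POSE[2])*rot(0,f)).as_matrix()[:,0])
  for name,P,t,ah in [("pre",[-104,0,254],0,3),("shut",door(0),0,3),("mid",door(.7),0,3),("down",door(1.35),0,3),("shut.3",door(0),.3,3),("down.3",door(1.35),.3,3),
     *[(f"in{t}",[-72,y,82],t,22) for t in (.7,.8,.9,1.05) for y in (30,-30)],*[(f"out{t}",[-150,30,160],t,22) for t in (.7,.8,.9,1.05)]]:
    q=manip.ik(tcp(P,t,ah),rot(t,f).as_quat()); print(name,None if q is None else np.round(q,2))
print(manip.get_time_s())
E
```

```text
cam in tool [  66.49656972    0.79401438 -120.72235057] view [ 0.25874527  0.00120927 -0.96594484]
flip 1 tool x local: [-1.  0.  0.]
pre [-0.07  0.49  0.22  1.8  -0.14  0.86  2.02]
shut [ 0.05  0.58  0.05  1.85 -0.05  0.71  1.93]
mid [ 0.12  0.55  0.02  2.04 -0.02  0.56  1.95]
down [ 0.24  0.63 -0.11  2.14  0.18  0.38  1.78]
shut.3 [ 0.28  0.52 -0.2   2.03 -0.01  0.32  1.93]
down.3 [ 0.59  0.65 -0.49  2.3   1.7   0.16  0.35]
in0.7 [ 0.86  0.98 -1.07  2.24  2.34  0.63 -0.11]
in0.7 [ 0.96  0.99 -1.06  2.18  2.29  0.53  0.04]
in0.8 [ 0.89  1.03 -1.07  2.29  2.56  0.71 -0.26]
in0.8 [ 0.99  1.04 -1.07  2.22  2.54  0.58 -0.14]
in0.9 [ 0.91  1.09 -1.07  2.33  2.74  0.8  -0.35]
in0.9 [ 1.02  1.1  -1.07  2.26  2.76  0.65 -0.27]
in1.05 [ 0.95  1.21 -1.08  2.37  2.98  0.93 -0.4 ]
in1.05 [ 1.06  1.2  -1.08  2.3   3.01  0.77 -0.36]
out0.7 [ 0.97  0.72 -1.06  2.37  2.38  0.45 -0.27]
out0.8 [ 0.99  0.77 -1.07  2.42  2.64  0.56 -0.46]
out0.9 [ 1.01  0.83 -1.07  2.46  2.82  0.68 -0.56]
out1.05 None
flip -1 tool x local: [1. 0. 0.]
pre [-0.44  0.61  0.81  1.82 -0.54  0.95 -0.74]
shut [-0.39  0.7   0.72  1.87 -0.62  0.81 -0.67]
mid [-0.32  0.64  0.64  2.05 -0.63  0.65 -0.59]
down [-0.13  0.67  0.4   2.16 -0.62  0.43 -0.57]
shut.3 [-0.1   0.54  0.32  2.05 -0.76  0.4  -0.5 ]
down.3 [ 0.97  0.88 -1.07  2.28  1.58  0.61 -2.6 ]
in0.7 [ 0.76  0.87 -0.88  2.25  2.54  0.52  2.76]
in0.7 [ 0.74  0.81 -0.7   2.19  2.84  0.36  2.5 ]
in0.8 [ 0.78  0.92 -0.88  2.29  2.76  0.63  2.6 ]
in0.8 [ 0.89  0.93 -0.88  2.23  2.79  0.51  2.67]
in0.9 [ 0.91  1.09 -1.07  2.33  2.74  0.8   2.8 ]
in0.9 [ 1.02  1.1  -1.07  2.26  2.76  0.65  2.88]
in1.05 [ 0.95  1.21 -1.08  2.37  2.98  0.93  2.75]
in1.05 [ 1.06  1.2  -1.08  2.3   3.01  0.77  2.78]
out0.7 [ 0.85  0.63 -0.88  2.37  2.66  0.38  2.56]
out0.8 [ 0.99  0.77 -1.07  2.42  2.64  0.56  2.68]
out0.9 [ 1.01  0.83 -1.07  2.46  2.82  0.68  2.58]
out1.05 None
1.25
```

```bash
python3 - <<'E'
from h import *
manip.move_to(tcp([-104,0,254],0),rot(0,1).as_quat())
k=manip.calibration("wrist"); im=manip.get_image("wrist"); cv2.imwrite("pics/w1raw.png",im[:,:,::-1])
import pickle; pickle.dump(k,open("k1.pkl","wb"))
im=im[:,:,::-1].copy()
pts=[[-100,13,185],[-100,-13,185],[-100,-13,150],[-100,13,150],[-108,13,185],[-108,-13,185],[-100,78,150],[-100,-78,150],[-108,78,150],[-108,-78,150],[-83,0,100],[-25,0,108],[-100,170,150],[-100,-170,150]]
uv=proj(w(POSE,pts),k); print(np.round(uv,1).tolist())
for p in uv: cv2.circle(im,tuple(int(round(v)) for v in p),2,(0,0,255),1)
cv2.imwrite("pics/w1.png",cv2.resize(im,None,fx=1.42,fy=1.42)); print(manip.get_time_s(),manip.get_ee_pos(),tcp([-104,0,254],0),manip.get_wrist_force())
E
```

```text
[[298.4, 238.6], [257.3, 238.5], [260.7, 222.4], [295.9, 222.4], [298.6, 226.5], [257.0, 226.5], [383.5, 222.5], [173.1, 222.2], [384.5, 212.1], [172.2, 211.8], [278.8, 224.3], [278.8, 286.7], [502.7, 222.4], [54.2, 221.8]]
4.3833 [638.43819623 -98.00160457 256.92881456] [638.18631674 -99.1121375  257.        ] [-0.65152028  0.80307536 -0.30364465]
```

View pics/w1.png

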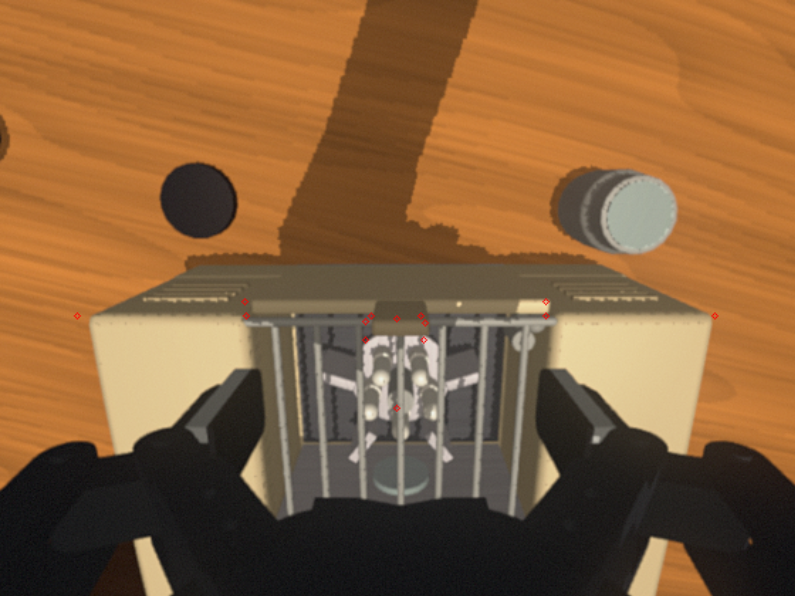

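```bash
python3 - <<'E'
import cv2
b=cv2.imread("pics/w1raw.png")[195:260,230:330]
cv2.imwrite("pics/w1z.png",cv2.resize(b,None,fx=8,fy=8,interpolation=cv2.INTER_CUBIC))
E
```

```text
(no output)
```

View pics/w1z.png

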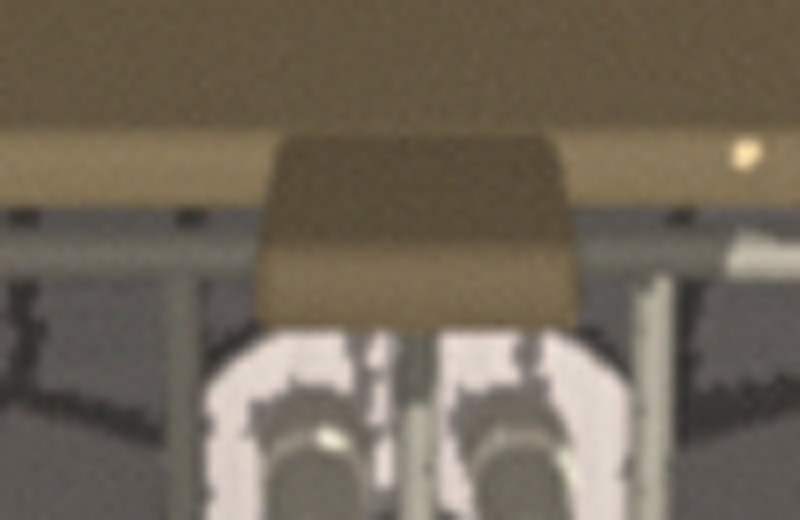

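```bash
sed -i 's/^POSE=.*/POSE=(738.5,-72.7,0.232)/' h.py; python3 - <<'E'
from h import *
manip.line_to(tcp([-104,0,200],0),rot(0,1).as_quat(),velocity=120)
print(manip.line_to(tcp(door(0,127),0),velocity=50,stop_force=12), manip.get_ee_pos(),tcp(door(0,127),0))
print(manip.get_wrist_force()); manip.grip(10); print(manip.get_gripper_width(),manip.get_gripper_force(),manip.get_wrist_force(),manip.get_ee_pos(),manip.get_time_s())
E
```

```text
False [637.21907092 -96.60200045 179.73674357] [637.28631674 -96.6121375  180.        ]
[ 0.02829272  0.3665189  -0.14199435]
24.712974748137714 59.32235062122345 [ 0.20222154 -2.50410042  2.5432601 ] [637.69112631 -97.84478023 180.60277384] 6.1667
```

```bash
sed -i 's/^POSE=.*/POSE=(738.8,-73.8,0.232)/' h.py; python3 - <<'E'
from h import *
for th in [.05,.1,.16,.22,.3,.4,.5,.62,.74,.86,.98,1.1,1.2,1.28,1.35]:
    s=manip.line_to(tcp(door(th,127),0),velocity=45 if th<.4 else 70,stop_force=25)
    e=np.array(manip.get_ee_pos())-tcp(door(th,127),0)
    print(th,s,np.round(e,1),np.round(manip.get_wrist_force(),1),round(manip.get_gripper_width(),1))
    if s: break
print(manip.get_time_s()); cv2.imwrite("pics/s2.png",manip.get_image("side")[140:320,200:440,::-1].repeat(3,0).repeat(3,1))
E
```

```text
0.05 False [3.9 0.7 0.8] [ 6.7 -1.  -3.1] 24.5
0.1 False [4.3 0.7 1. ] [ 5.3 -1.  -0.8] 24.4
0.16 False [1.6 0.1 1. ] [ 0.9 -1.1  4.6] 24.8
0.22 False [1.1 0.  0.9] [ 2.2 -0.1  6.3] 24.4
0.3 False [ 1.1 -0.1  1. ] [1.6 0.4 6.4] 24.6
0.4 False [ 0.2 -0.3  0.7] [ 0.7 -0.5  7.2] 24.3
0.5 False [-0.7 -0.5  0.3] [-0.2 -1.2  8.2] 24.7
0.62 False [-0.8 -0.6  0. ] [-1.2 -1.3  7.3] 24.7
0.74 False [-0.8 -0.6 -0.1] [-1.3 -3.4  5.8] 24.6
0.86 False [-0.5 -0.6 -0. ] [-1.7 -4.3  4.4] 24.4
0.98 False [-0.3 -0.6  0.1] [-1.4 -5.1  4.7] 24.7
1.1 False [-0.1 -0.6  0. ] [-1.1 -5.4  4. ] 24.7
1.2 False [-0.1 -0.6 -0. ] [-2.  -4.7  3.9] 25.0
1.28 False [ 0.  -0.6 -0.1] [-2.3 -4.5  3. ] 24.6
1.35 False [-0.  -0.6 -0.2] [-1.5 -5.3  2.8] 24.8
11.1583
```

View pics/s2.png

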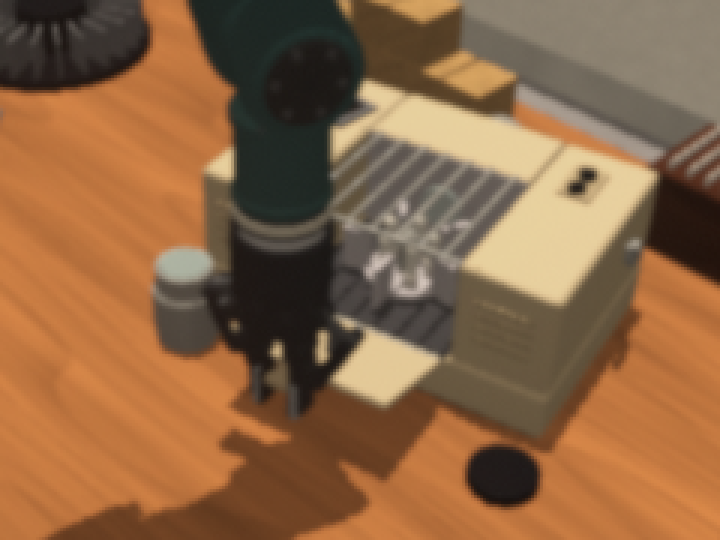

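```bash
python3 - <<'E'
from h import *
p=np.array(manip.get_ee_pos())
print(manip.line_to(p+[0,0,-6],velocity=25,stop_force=8),np.array(manip.get_ee_pos())-p,manip.get_wrist_force())
p=np.array(manip.get_ee_pos()); manip.grip(70)
print(manip.get_wrist_force())
L=tcp([-250,0,150],0); manip.line_to([p[0],p[1],p[2]+70],velocity=200)
manip.line_to(tcp([-230,0,360],0),velocity=300); manip.grip(0)
for P in ([-220,32,360],[-200,32,300],[-180,32,250],[-165,32,158.3],[-69,32,82]):
  for f in (-1,):
    q=manip.ik(tcp(P,.9,22),rot(.9,f).as_quat()); print(P,None if q is None else np.round(q,2))
print(np.round(manip.get_q(),2),manip.get_time_s())
cv2.imwrite("pics/s3.png",manip.get_image("side")[140:320,200:440,::-1].repeat(3,0).repeat(3,1))
E
```

```text
True [-0.97005973 -0.36508264 -5.25492028] [-0.68878148 -0.43588076  5.46641402]
[ 0.03543027  0.5873392  -0.51418022]
[-220, 32, 360] [ 1.36  0.13 -1.08  2.4   4.37  0.34  0.79]
[-200, 32, 300] [ 1.19  0.34 -1.06  2.45  3.5   0.31  1.7 ]
[-180, 32, 250] [ 1.1   0.52 -1.07  2.46  3.04  0.43  2.21]
[-165, 32, 158.3] None
[-69, 32, 82] [ 0.9   1.09 -1.07  2.32  2.74  0.8   2.79]
[-0.06  0.23  0.26  1.93 -0.07  0.99  2.03] 14.0417
```

View pics/s3.png

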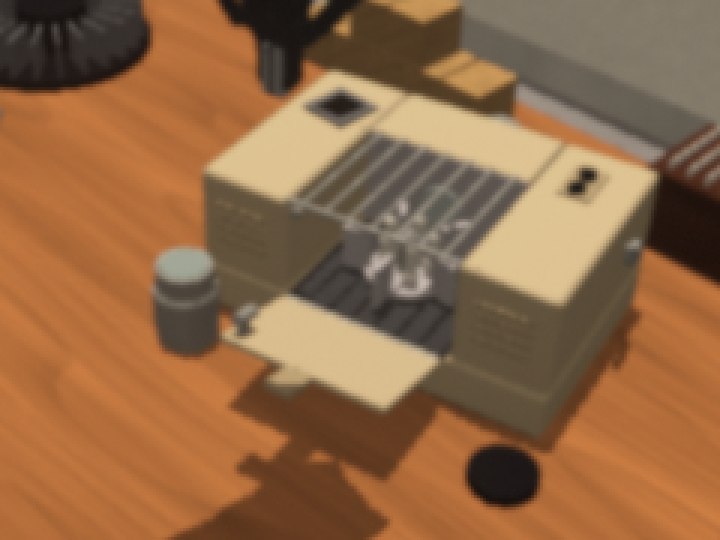

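```bash
python3 - <<'E'
from h import *
q=rot(.9,-1).as_quat()
manip.move_to(tcp([-180,32,250],.9,22),q)
manip.line_to(tcp([-147,32,144.2],.9,22),q,velocity=150)
print(manip.line_to(tcp([-69,32,82],.9,22),q,velocity=80,stop_force=8))
print(manip.get_wrist_force(),np.array(manip.get_ee_pos())-tcp([-69,32,82],.9,22),np.round(manip.get_q(),2),manip.get_time_s())
for c,s in (("side",(slice(140,320),slice(200,440))),("top",(slice(130,260),slice(220,393)))):
    cv2.imwrite(f"pics/{c}4.png",cv2.resize(manip.get_image(c)[s][:,:,::-1],None,fx=3,fy=3))
E
```

```text
False
[-0.55711427 -0.33726257  1.63087107] [-0.4357812  -0.10996475  0.18855077] [ 0.74  0.93 -0.8   2.33  3.    0.75  2.39] 19.0
```

View pics/side4.png

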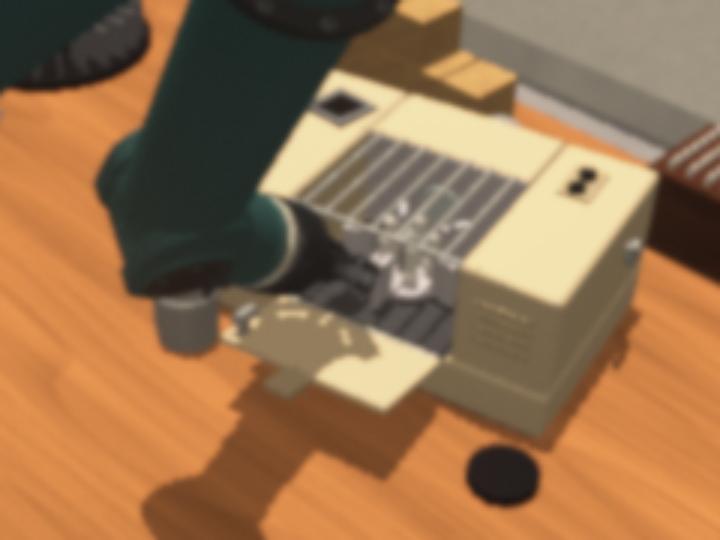

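```bash
python3 - <<'E'
from h import *
u=w((0,0,POSE[2]),[0,-1,0])[0]
for y in (24,16,8,2,-4,-9,-13,-17,-20,-23,-26,-29,-32,-34):
    s=manip.line_to(tcp([-69,y,82],.9,22),velocity=50,stop_force=25)
    f=np.array(manip.get_wrist_force()); print(y,s,"Flocal",np.round(R.from_euler("z",-POSE[2]).apply(f),1), np.round(np.array(manip.get_ee_pos())-tcp([-69,y,82],.9,22),1))
    if s: break
manip.sleep(.3); print(manip.get_time_s(),manip.get_wrist_force())
for c,s in (("side",(slice(140,320),slice(200,440))),("top",(slice(130,260),slice(220,393)))):
    cv2.imwrite(f"pics/{c}5.png",cv2.resize(manip.get_image(c)[s][:,:,::-1],None,fx=3,fy=3))
E
```

```text
24 False Flocal [-0.4  1.1  0.2] [ 0.2 -1.1  0. ]
16 False Flocal [-0.3  0.9  1.7] [-0.2  0.2  0.1]
8 False Flocal [ 1.2  4.8 -0.1] [-0.7  2.1  0.1]
2 False Flocal [ 2.2  5.3 -0.7] [-0.2  2.   0.2]
-4 False Flocal [1.5 4.9 0. ] [-0.2  1.4  0.1]
-9 False Flocal [ 0.5  3.1 -0.3] [-0.1 -0.2 -0.1]
-13 False Flocal [ 0.3  2.7 -0.3] [ 0.2 -1.4 -0.2]
-17 False Flocal [-0.9 -0.2 -0.3] [ 0.4 -1.7 -0.1]
-20 False Flocal [-0.2  0.3 -0. ] [ 0.4 -1.2  0.1]
-23 False Flocal [-0.1  0.5  0.2] [ 0.3 -0.8  0.1]
-26 False Flocal [-0.2 -0.7  0.3] [ 0.2 -0.6  0. ]
-29 False Flocal [-0.2  0.   0.5] [ 0.1 -0.4 -0. ]
-32 False Flocal [ 0.7 -0.3  0. ] [ 0.1 -0.4 -0. ]
-34 False Flocal [-0.  -0.6  0. ] [ 0.1 -0.2  0. ]
23.1083 [ 0.9920262  -0.38710161  0.6317534 ]
```

View pics/side5.png

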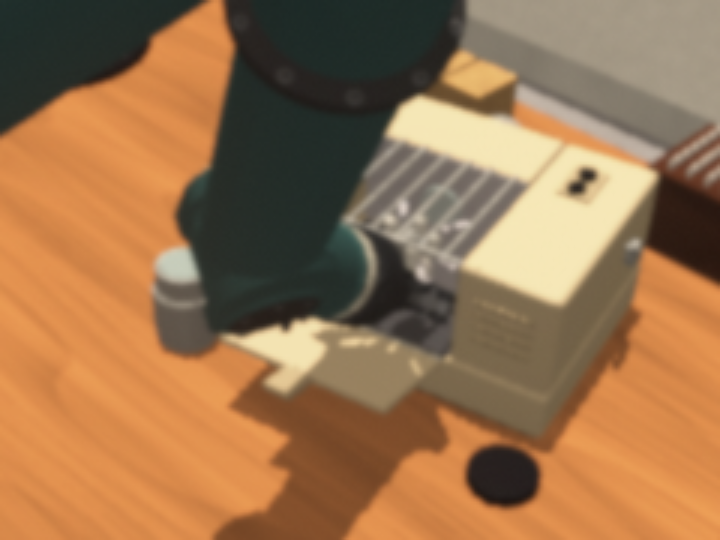

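```bash
python3 - <<'E'
from h import *
q=rot(.9,-1).as_quat()
print(manip.line_to(tcp([-147,-34,144.2],.9,22),velocity=100,stop_force=10))
manip.line_to(tcp([-180,-20,250],.9,22),q,velocity=200)
manip.move_to(tcp([-230,0,360],0),rot(0,1).as_quat())
k=manip.calibration("wrist"); im=manip.get_image("wrist")[:,:,::-1]; cv2.imwrite("pics/w6.png",im)
cv2.imwrite("pics/side6.png",cv2.resize(manip.get_image("side")[140:320,200:440][:,:,::-1],None,fx=3,fy=3))
P=[]
[P.append([-25-58*np.cos(a),58*np.sin(a),100]) for a in np.arange(5)*2*np.pi/5]
print(np.round(proj(w(POSE,P),k)).tolist(),np.round(proj(w(POSE,[door(1.39,135),door(1.35,135)]),k)).tolist())
manip.grip(70); print(manip.get_time_s(),np.round(manip.get_q(),2))
E
```

```text
False
[[281.0, 293.0], [321.0, 319.0], [305.0, 359.0], [257.0, 359.0], [240.0, 319.0]] [[281.0, 174.0], [281.0, 175.0]]
28.2917 [ 0.75  0.29 -0.75  1.9   0.23  1.04  1.71]
```

View pics/w6.png

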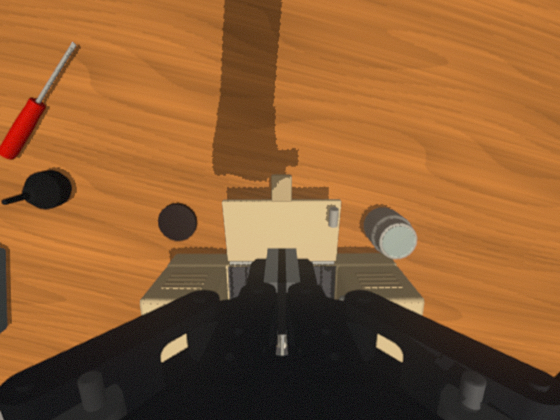

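```bash
python3 - <<'E'
from h import *
a=cv2.imread("pics/s3.png");b=cv2.imread("pics/side6.png")
a=a[1::3,1::3].astype(int);b=b[1::3,1::3].astype(int)
d=abs(a-b).max(2)[62:102,95:155]; print("turret area diff",d.mean(),np.percentile(d,[50,90,99]))
p=tcp(door(1.35,127),0)+[-.8,-.3,-4.5]
manip.line_to(p+[0,0,90],velocity=300)
print(manip.line_to(p,velocity=80,stop_force=10),np.array(manip.get_ee_pos())-p)
manip.grip(10); print(manip.get_gripper_width(),manip.get_gripper_force(),manip.get_wrist_force(),manip.get_time_s(),np.round(manip.get_q(),2))
E
```

```text
turret area diff 0.99875 [1. 2. 3.]
False [ 0.39051251 -0.01667651  0.42743401]
24.664565686304616 58.626837730407715 [-0.60840999 -1.4861723   5.13106015] 30.85 [ 0.48  0.67 -0.45  2.14  0.64  0.47  1.33]
```

```bash
python3 - <<'E'
from h import *
for th in [1.25,1.1,.95,.8,.65,.5,.38,.28,.2,.13,.07,.0,-.04,-.07]:
    P=door(max(th,0),127)+[max(0,-th)*127,0,0]
    s=manip.line_to(tcp(P,0),velocity=70 if th>.25 else 40,stop_force=30)
    f=R.from_euler("z",-POSE[2]).apply(manip.get_wrist_force()); e=R.from_euler("z",-POSE[2]).apply(np.array(manip.get_ee_pos())-tcp(door(0,127),0))
    print(th,s,np.round(f,1),"local rel shut",np.round(e,1))
    if s or f[0]<-28: break
print(manip.get_time_s())
E
```

```text
1.25 False [ 2.8 -3.8 -5.4] local rel shut [-120.2   -0.6  -86.8]
1.1 False [ 2.5 -4.7 -6.3] local rel shut [-113.2   -0.5  -69.6]
0.95 False [ 2.3 -4.6 -6.6] local rel shut [-103.8   -0.4  -53.7]
0.8 False [ 1.8 -4.7 -6.4] local rel shut [-92.3  -0.4 -39.4]
0.65 False [-0.6 -4.5 -6.9] local rel shut [-78.3  -0.3 -26.6]
0.5 False [-1.5 -4.6 -3.7] local rel shut [-62.2  -0.2 -15.9]
0.38 False [-2.1 -4.5 -4.1] local rel shut [-48.7  -0.2  -9.5]
0.28 False [-1.8 -4.6 -2.8] local rel shut [-36.9  -0.2  -5.4]
0.2 False [-2.2 -2.9 -2.2] local rel shut [-27.   -0.1  -2.9]
0.13 False [-5.4 -4.5 -1.3] local rel shut [-19.5  -0.2  -1.6]
0.07 False [-7.3 -4.1  2.1] local rel shut [-13.   -0.2  -0.9]
0.0 False [-1.7 -4.8 -2.2] local rel shut [-1.3 -0.2 -0.3]
-0.04 False [-3.1 -4.  -2.7] local rel shut [ 4.3 -0.1 -0.2]
-0.07 False [-9.8 -3.9  5.2] local rel shut [ 4.5 -0.1 -0.3]
36.0917
```

```bash
python3 - <<'E'
from h import *
P=door(0,127)
manip.line_to(tcp(P+[14,0,0],0),velocity=30,stop_force=25)
print(R.from_euler("z",-POSE[2]).apply(manip.get_wrist_force()))
manip.line_to(tcp(P+[4.5,0,0],0),velocity=40)
manip.grip(70); p=np.array(manip.get_ee_pos())
print(manip.line_to(p+[0,0,80],velocity=80,stop_force=10))
manip.line_to(tcp(P+[-100,0,180],0),velocity=250); manip.sleep(.3)
im=manip.get_image("side")[140:300,230:440][:,:,::-1]; r=cv2.imread("pics/side0.png")[140:300,230:440]
d=abs(im.astype(int)-r).max(2); print("door area diff",d[67:122,66:124].mean(),np.percentile(d[60:122,60:124],[50,90,99]),manip.get_time_s())
cv2.imwrite("pics/side7.png",cv2.resize(im,None,fx=3.7,fy=3.7,interpolation=cv2.INTER_CUBIC))
E
```

```text
[-19.58886958  -2.07566234  13.77477137]
False
door area diff 6.715047021943573 [ 7.  9. 11.] 39.5333
```

View pics/side7.png

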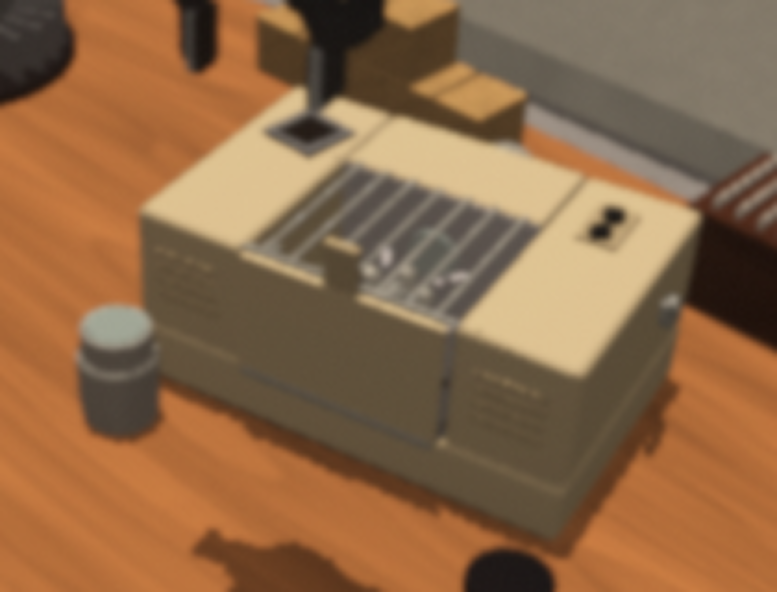

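The picture shows the door flush and the tab at crop (342, 262), the same as at the start. The barrel, cap and slide mount have not moved. I'm handing it in.

```bash
python3 -c "
from plant import manip
print(manip.job_done())"
```

```text
the job is handed in; nothing more can be done
None
```

I lowered the lamp door under hold, pushed the turret one click anticlockwise by a lug and shut the door on its catch. I handed the job in at about 40 s; the single click is read from the push force and the turret resting in a station, not seen directly.

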